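# Free the stuck stopper of the amber bottle

### The arm

A 6-joint arm with a two-finger parallel gripper is mounted at the origin on a cart in front of the work surface, level with it; the furniture and walls round the work are solid. World frame = base frame: x ahead of the robot, y to its left, z up, the work surface at z = 0. Lengths are in m, angles in rad, forces in N, time in s.
With the tool pointing down it reaches from about 0.375 to 0.975 m from the base axis. Payload 3.8 kg.
Tool frame: the origin (TCP) lies at the very end of the fingers, on their centre line; the grasp point (between the pads) lies 19 mm behind it; z points along the fingers, y is the line along which they close (so a half turn about z gives the same grasp; the last joint's range is limited). The gripper opens to 85 mm and grips with 20 to 120 N. Pads are 22 mm wide; open, the fingers measure 114 mm over their backs; the gripper's body (76 mm by 85 mm) begins 54 mm behind the grasp point. The pads swing forward as they close: fully open they stand 13 mm farther back than shut.
Start: joints at [-1.383, 0.264, 1.604, -0, 1.274, -0.037], TCP at [0.15, -0.658, 0.202] pointing down, gripper open.
Joint ranges: [-2.63, 2.63], [-0.94, 2.18], [0.31, 2.57], [-1.31, 4.45], [0, 2.66], [-2.55, 2.55]. Speed limits (rad/s): [2.57, 2.57, 3.14, 3.14, 3.14, 3.14].

### API

Orientations are given as a rotation vector (axis times angle).
In Python, from workcell import monitor, viewer, job gives the robot as it stands. The module is installed in compiled form; this text tells all that it offers.
- The arm moves only by the tool step_arm, never from a script. Its argument "series" is one flat list of numbers, 4 for each row, row after row: the shift along the tool's x, y, z in m, then the turn about the tool's z in rad. A call has 1 to 8 rows; each row is the pose to reach, as a shift and turn from the pose commanded when the call began, along the tool's axes at that moment; what a row does not reach only later rows make up. A row lasts 1/8 s, in which the tool goes at most 62.5 mm and 10.7 degrees, less where a joint would pass 70% of its speed; a pose out of reach is approached as far as the arm can. A call with a gripper value outside its range is refused whole. "gripper" is the opening, from 0 (shut) to 1 (fully open), set as the call begins (left out, the last holds). The fingers move at their own pace and stop on an object; "newtons" is the grip in N (left out, the last holds). Time passes only in rows, so rows that repeat a pose let the fingers close. It gives the time, the measured TCP pose, the force, the opening and the grip force at its end, in the units of the state.
- monitor.read_state(): the state, without advancing time (a new reading comes with each control period).
- viewer.read_camera(name): name is "side" or "top" or "wrist"; returns a dict with "image" (384x512x3 uint8, red, green, blue), "intrinsics" (3x3 intrinsics, pixels), "T" (4x4, takes a point from camera to world coordinates); the wrist camera has in their place "hand_eye" (4x4, takes a point from camera to tool coordinates, whose origin is the TCP and whose axes are the flange's). Camera axes: x right, y up, looking along -z (the intrinsics and any distortion apply to the point x, -y, -z); pixel columns grow to the right and rows downward; lengths in m; the calibration is good to about 2 mm. A picture is of the moment at which its call begins: read the wrist's pose just before it. There is no depth.
- job.finish_job(): hands the job in; it is judged then, once.
Trained networks look in a picture, given as the dict that the camera call returned (one of the last four; its "shot" number tells which), for a name from the list of things; names that differ only in an ending like _2 or _b are one class to them, and where a whole thing is asked for, a point or a joint stands for the part that bears it (a point fixed in the world has none). Each returns a list of dicts, best first, with "score" (0 to 1); they miss things now and then, are a little off and sometimes report something else, mostly with a low value. They report only what shows in the picture. A call takes as long as a camera call. They do not tell look-alikes from the thing itself.
- viewer.boxes_of(picture, label): "extent" ([centre column, centre row, width, height] in pixels, round what is visible of it).
- viewer.spot_point(picture, label): "point" ([column, row] in pixels: a listed point, or the origin of a listed thing).
The state is a dict: "time": time; "q": joint angles; "joint_vel": joint speeds; "joint_torque": joint torques, N m; "tool_pos": TCP position; "tcp_rot": TCP orientation; "wrist_force": force on the tool from outside, world axes, zero at the start; "torque": the same for the moment, N m; "width": opening from 0.0 (shut) to 1.0 (fully open); "grip_force": force on a finger pad.
Only numpy, scipy, OpenCV 4.12 (cv2) and the standard library are available. Lean on these libraries where they do the work, as an engineer would, in place of code of your own. Each camera call takes 0.05 s, during which the arm holds its last target. There are 200 camera calls.

### The job

The blue stopper is stuck tight in the amber bottle. Grip its knob and, while pulling up gently, twist it to and fro by about 20 degrees either side until it comes free, keeping the bottle down in its holder (a straight pull would only lift the bottle out with it), then put the stopper down in the white tray. Leave the green bottle with the white stopper alone.

Things in the scene. Friction and masses are not known exactly. Their poses are not given: they have to be found in the camera images.
- stopper: Blue, 58 mm tall, 30 g. Origin: centre of its underside; z up its axis. Upwards: shaft 24 mm across, 22 long, in the neck; flange 36 across, 4 thick, on the rim; round knob 30 across, 32 high; white bar on top along x (starts parallel to the bottle's x). Seal friction about 12 N exceeds the bottle's weight, but hardly holds along the axis while it turns (0.15 N m): free after 15 to 20 mm of rise
- amber_bottle: Square amber bottle, 64 x 64 mm, 116 to the rim of its round neck (42 across), 0.8 kg. Origin: centre of its underside; z up, x and y square to its sides. Stands loose, 1 mm play each side, in the 20 mm deep square well (floor 6 mm above the worktop) of a grey holder 88 x 88 x 26, fixed, which stops it turning. The stopper's origin starts 94 mm above this one
- green_bottle: Bystander: a bottle of the same shape and size in green glass, with a white stopper of the same shape, in a grey holder like the other. Origin at the centre of its underside. The two bottles may stand in either order.
- tray: Shallow square white tray, 136 x 136 mm outside, 14 mm high, walls and floor 4 mm thick, fixed to the worktop. Origin at the centre of its underside; x and y along its sides.
Mind the look-alikes: they are no part of the job. What is meant by the amber_bottle is not red or yellow, and is the smaller of those in its own colour.

How it is judged:
By the outcome, as a careful person would: the job done as asked, in the order asked, and still so for the second after the job is handed in, with the robot touching nothing.
It also fails if it takes over 48 s, if anything falls off the work surface, if the arm or the gripper's body presses on something with over 40 N, if the wrist force passes 120 N, or if a joint passes its speed limit or range.

## Working session

There is one attempt and no reset: what is moved stays moved. The work goes in short steps, Python scripts to look and compute and a tool call to move; the robot and the scene stay as the last step left them, time stands still between calls to the robot, and variables do not carry over. Pictures are saved under pics/ and viewed, at most 10 in all, crops included, and the job is handed in when it is done.

Besides the shell and the picture viewer there is one more tool, called after "Request:" as name(argument=value, ...), one argument or row to a line, values as JSON. step_arm: Moves the arm, as the interface text tells. Its arguments: {"type":"object","properties":{"series":{"type":"array"},"gripper":{"type":"number"},"newtons":{"type":"number"}},"required":["series"]}

```bash
mkdir -p pics
cat > h.py <<'E'
import numpy as np,cv2
from scipy.spatial.transform import Rotation as R
from workcell import monitor,viewer,job
def shot(n):
    s=monitor.read_state(); p=viewer.read_camera(n)
    if n=='wrist':
        T=np.eye(4);T[:3,:3]=R.from_rotvec(s['tcp_rot']).as_matrix();T[:3,3]=s['tool_pos'];p['W']=T@p['hand_eye']
    else:p['W']=p['T']
    return p
def ray(p,uv):
    K=np.array(p['intrinsics']);d=np.linalg.inv(K)@[uv[0],uv[1],1.];d=np.array([d[0],-d[1],-d[2]])
    d=p['W'][:3,:3]@d;return p['W'][:3,3],d/np.linalg.norm(d)
def atz(p,uv,z):
    o,d=ray(p,uv);return o+d*(z-o[2])/d[2]
def tri(r):
    A=sum(np.eye(3)-np.outer(d,d) for o,d in r);b=sum((np.eye(3)-np.outer(d,d))@o for o,d in r)
    return np.linalg.solve(A,b)
def proj(p,X):
    c=np.linalg.inv(p['W'])@np.r_[X,1];K=np.array(p['intrinsics']);v=K@[c[0],-c[1],-c[2]];return v[:2]/v[2]
def save(p,n,crop=None,f=1):
    im=p['image'][...,::-1]
    if crop: a,b,c,d=crop;im=im[b:d,a:c]
    cv2.imwrite('pics/'+n,cv2.resize(im,None,fx=f,fy=f,interpolation=cv2.INTER_CUBIC))
E
python3 - <<'E'
from h import *
np.set_printoptions(precision=4,suppress=True)
P=[shot('side'),shot('top')]
print([k for k in P[0]])
cv2.imwrite('pics/a.png',cv2.resize(np.vstack([p['image'][...,::-1] for p in P]),None,fx=.78,fy=.78))
for n,p in zip('st',P):
  print(p['W'],p['intrinsics'])
  for l in ['stopper','amber_bottle','green_bottle','tray']:
    print(n,l,[(np.round(d['point']),round(d['score'],2)) for d in viewer.spot_point(p,l)],[(np.round(d['extent']),round(d['score'],2)) for d in viewer.boxes_of(p,l)])
E
```

```text
['image', 'intrinsics', 'T', 'shot', 'W']
[[-0.9852  0.1027 -0.1375  0.4046]
 [-0.1713 -0.6375  0.7512  0.8224]
 [-0.0105  0.7636  0.6456  0.8471]
 [ 0.      0.      0.      1.    ]] [[497.3996   0.     254.8176]
 [  0.     497.3996 187.366 ]
 [  0.       0.       1.    ]]
s stopper [(array([276., 190.]), 0.56)] [(array([275., 178.,  18.,  18.]), 0.49)]
s amber_bottle [(array([269., 220.]), 0.82), (array([218., 138.]), 0.76), (array([328., 212.]), 0.58), (array([185., 292.]), 0.56)] [(array([178., 271.,  39.,  73.]), 0.94), (array([330., 197.,  35.,  51.]), 0.87), (array([213., 119.,  29.,  58.]), 0.73), (array([272., 207.,  34.,  41.]), 0.67)]
s green_bottle [(array([255., 296.]), 0.93)] [(array([253., 273.,  38.,  66.]), 0.77)]
s tray [(array([278., 160.]), 0.82)] [(array([276., 162.,  64.,  43.]), 0.66)]
[[-0.0059  0.9897 -0.143   0.3754]
 [-0.9987 -0.013  -0.0489 -0.1431]
 [-0.0503  0.1425  0.9885  1.3176]
 [ 0.      0.      0.      1.    ]] [[415.9511   0.     252.2151]
 [  0.     415.9511 188.3745]
 [  0.       0.       1.    ]]
t stopper [(array([242., 197.]), 0.71)] [(array([237., 197.,  12.,  15.]), 0.48)]
t amber_bottle [(array([243., 200.]), 0.76), (array([166., 149.]), 0.71), (array([262., 244.]), 0.71), (array([335., 135.]), 0.65)] [(array([164., 148.,  38.,  38.]), 0.89), (array([241., 198.,  29.,  29.]), 0.78), (array([340., 129.,  35.,  37.]), 0.63), (array([262., 246.,  27.,  25.]), 0.57)]
t green_bottle [(array([173., 202.]), 0.7)] [(array([166., 201.,  26.,  26.]), 0.7)]
t tray [] [(array([316., 198.,  51.,  45.]), 0.7)]
```

View pics/a.png

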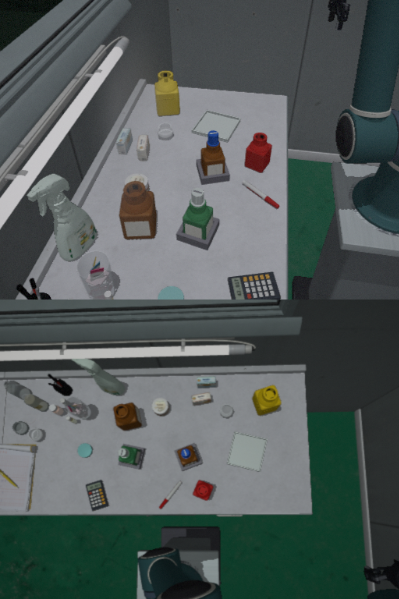

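The picture shows four candidate bottles in the side view:
- yellow at (213,119)
- red at (330,197)
- large amber with no stopper at (178,271)
- small amber with the blue stopper in the grey holder at (272,207), and at (241,198) in the top view

The small amber one fits: it is neither red nor yellow and is the smaller of the two ambers. The tray is at (276,162) in the side view and (316,198) in the top view. I'll confirm with a crop and measure.

Run:
```python
from h import *
np.set_printoptions(precision=4,suppress=True)
a,b=shot('side'),shot('top')
A=cv2.resize(a['image'][150:250,220:320],(400,400),interpolation=2);B=cv2.resize(b['image'][165:225,210:270],(400,400),interpolation=2)
cv2.imwrite('pics/b.png',np.hstack([A,B])[...,::-1])
def blob(p,box,lo,hi):
    x0,y0,x1,y1=box;h=cv2.cvtColor(p['image'][y0:y1,x0:x1],cv2.COLOR_RGB2HSV);m=cv2.inRange(h,lo,hi)
    n,l,s,c=cv2.connectedComponentsWithStats(m);i=1+np.argmax(s[1:,4]);return c[i]+[x0,y0],s[i]
for lo,hi in [((95,120,40),(130,255,255))]:
    c1,s1=blob(a,(250,150,300,215),lo,hi);c2,s2=blob(b,(220,175,260,220),lo,hi)
    print(c1,s1,c2,s2,'stopper blue',tri([ray(a,c1),ray(b,c2)]))
print('stopper org',tri([ray(a,[276,190]),ray(b,[242,197])]),'bottle',tri([ray(a,[269,220]),ray(b,[243,200])]))
for p,x in((a,[276,162]),(b,[316,198]),(a,[278,160])):print('tray',atz(p,x,.007))
```

```text
[272.913  178.2348] [ 16  17  15  21 230] [237.7474 197.1053] [12 16 12 13 95] stopper blue [ 0.5213 -0.043   0.136 ]
stopper org [ 0.5206 -0.0523  0.0947] bottle [ 0.5293 -0.0482 -0.0013]
tray [ 0.544  -0.2721  0.007 ]
tray [ 0.5316 -0.2794  0.007 ]
tray [ 0.5398 -0.2821  0.007 ]
```

View pics/b.png

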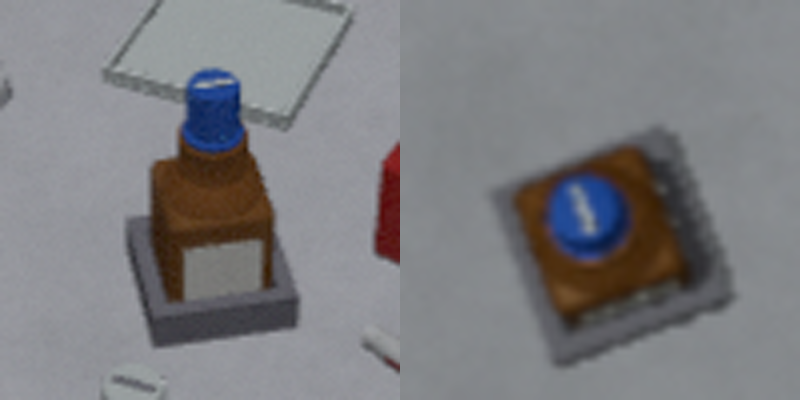

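The crop confirms it: the blue stopper with a white bar sits in the small amber bottle in the grey holder. The knob is at about (0.522, -0.045), with its middle at z≈0.14 as expected.

```bash
cat > go.py <<'E'
from h import *
np.set_printoptions(precision=4,suppress=True)
def tool(X):
    s=monitor.read_state();M=R.from_rotvec(s['tcp_rot']).as_matrix();return M.T@(np.array(X)-s['tool_pos'])
def st():
    s=monitor.read_state();print('t',s['time'],s['tool_pos'],'q',np.array(s['q']),'F',np.array(s['wrist_force']),'w',s['width'],s['grip_force']);print(R.from_rotvec(s['tcp_rot']).as_matrix())
E
python3 - <<'E'
from go import *
st();print(tool([.522,-.046,.26]));p=shot('wrist');print(p['hand_eye'],p['intrinsics'])
E
```

```text
t 1.0 [ 0.1505 -0.658   0.2017] q [-1.3829  0.2639  1.604  -0.      1.2737 -0.0369] F [-0.2433 -0.1943 -0.376 ] w 1.0024904385747577 0.0
[[ 0.9748  0.223  -0.    ]
 [ 0.223  -0.9748 -0.0001]
 [-0.      0.0001 -1.    ]]
[ 0.4986 -0.5138 -0.0583]
[[-0.0007  0.9523  0.3052  0.0767]
 [ 1.      0.0009 -0.0003 -0.0001]
 [-0.0006  0.3052 -0.9523 -0.1716]
 [ 0.      0.      0.      1.    ]] [[265.6318   0.     254.8253]
 [  0.     265.6318 191.8612]
 [  0.       0.       1.    ]]
```

Request:
step_arm(
  series=[0.03, -0.03, -0.03, 0, 0.07, -0.07, -0.058, 0, 0.11, -0.113, -0.058, 0, 0.152, -0.156, -0.058, 0, 0.194, -0.2, -0.058, 0, 0.236, -0.243, -0.058, 0, 0.278, -0.286, -0.058, 0, 0.32, -0.33, -0.058, 0],
  gripper=1,
  newtons=50,
)

```text
time: 2.05
tool_pos: [0.3896, -0.2634, 0.2601]
tcp_rot: [3.121, 0.352, 0.002]
wrist_force: [0.6, -0.4, -0.2]
width: 0.997
grip_force: 0.0
```

Request:
step_arm(
  series=[0.04, -0.042, 0, 0, 0.08, -0.084, 0, 0, 0.12, -0.125, 0, 0, 0.15, -0.155, 0, 0, 0.17, -0.176, 0, 0, 0.178, -0.184, 0, 0, 0.178, -0.184, 0, 0],
)

```text
time: 2.92
tool_pos: [0.5213, -0.0459, 0.2596]
tcp_rot: [3.121, 0.354, -0.001]
wrist_force: [0.0, -0.4, -0.6]
width: 0.998
grip_force: 0.0
```

Run:
```python
from go import *
st();p=shot('wrist');save(p,'c.png')
h=cv2.cvtColor(p['image'],cv2.COLOR_RGB2HSV);m=cv2.inRange(h,(95,120,40),(130,255,255))
n,l,s,c=cv2.connectedComponentsWithStats(m)
for i in range(1,n):
  if s[i,4]>100: print(c[i],s[i])
for l in ['stopper','amber_bottle','tray']:
    print(l,[(np.round(d['point']),round(d['score'],2)) for d in viewer.spot_point(p,l)],[(np.round(d['extent']),round(d['score'],2)) for d in viewer.boxes_of(p,l)])
print('pred top',proj(p,[.522,-.046,.158]))
for d in viewer.spot_point(p,'stopper'): print(atz(p,d['point'],.1))
```

```text
t 2.925 [ 0.5213 -0.0459  0.2596] q [-0.1351 -0.0569  1.8498 -0.0005  1.3491  1.21  ] F [ 0.0446 -0.4487 -0.5656] w 0.9978631775948875 0.0
[[ 0.9746  0.2239 -0.0004]
 [ 0.2239 -0.9746 -0.0004]
 [-0.0005  0.0003 -1.    ]]
[252.304 176.155] [239 161  28  33 658]
stopper [(array([252., 170.]), 0.8), (array([393., 178.]), 0.67)] [(array([ 71., 124., 118.,  60.]), 0.65), (array([253., 177.,  30.,  39.]), 0.63)]
amber_bottle [(array([250., 157.]), 0.95), (array([489.,  63.]), 0.79), (array([109.,   2.]), 0.65), (array([270., 236.]), 0.64)] [(array([253., 163.,  56.,  59.]), 0.79), (array([272., 251.,  46.,  70.]), 0.78), (array([ 84.,  19., 116.,  38.]), 0.65)]
tray [(array([396., 174.]), 0.83)] [(array([398., 175., 120., 105.]), 0.62)]
pred top [254.9851 181.5506]
[ 0.5198 -0.0433  0.1   ]
[ 0.5504 -0.2219  0.1   ]
```

View pics/c.png

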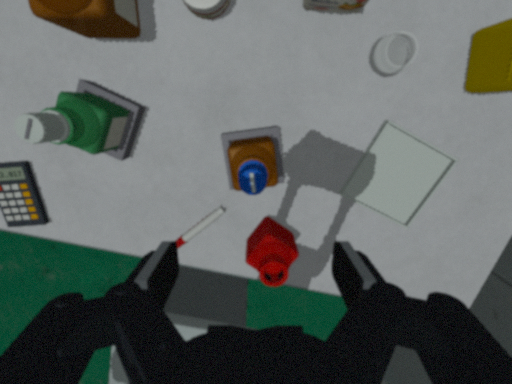

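The wrist view shows the stopper at (252,176) in the amber bottle, the tray at (400,175), the red bottle at (270,245) and the green bottle well to the left. I'll triangulate the knob using all three views.

Run:
```python
from go import *
p=shot('wrist');a=shot('side');b=shot('top')
# fit knob position by blob centroid rays and white-bar pixel
h=cv2.cvtColor(p['image'][155:200,232:275],cv2.COLOR_RGB2HSV)
m=cv2.inRange(h,(0,0,110),(180,90,255));blue=cv2.inRange(h,(95,120,40),(130,255,255))
hull=cv2.convexHull(cv2.findNonZero(blue));q=np.zeros_like(m);cv2.fillConvexPoly(q,hull,255)
ys,xs=np.nonzero(m&q);bar=np.array([xs.mean()+232,ys.mean()+155]);print('bar',bar,len(xs),'at top',atz(p,bar,.158))
for w,r in (('w',[ray(p,(252.3,176.2)),ray(a,(272.9,178.2)),ray(b,(237.7,197.1))]),('ws',[ray(p,(252.3,176.2)),ray(a,(272.9,178.2))])):print(w,tri(r))
for z in (.12,.14):print(atz(p,(252.3,176.2),z),atz(a,(272.9,178.2),z),atz(b,(237.7,197.1),z))
t=cv2.inRange(p['image'],(0,0,0),(0,0,0))
cs=[(388,122),(453,161),(407,224),(345,182)]
print('tray',[atz(p,c,.012)[:2] for c in cs],np.mean([atz(p,c,.012) for c in cs],0))
```

```text
bar [250.697  178.0909] 33 at top [ 0.5246 -0.0414  0.158 ]
w [ 0.5213 -0.0432  0.136 ]
ws [ 0.5212 -0.0437  0.1355]
[ 0.5174 -0.0444  0.12  ] [ 0.5237 -0.0626  0.12  ] [ 0.5235 -0.0415  0.12  ]
[ 0.5224 -0.0434  0.14  ] [ 0.5205 -0.0383  0.14  ] [ 0.521  -0.0432  0.14  ]
tray [array([ 0.6194, -0.2334]), array([ 0.5855, -0.3571]), array([ 0.4661, -0.3285]), array([ 0.5141, -0.1999])] [ 0.5463 -0.2797  0.012 ]
```

Request:
step_arm(
  series=[0.002, -0.003, 0.03, 0, 0.002, -0.003, 0.06, 0, 0.002, -0.003, 0.085, 0, 0.002, -0.003, 0.105, 0, 0.002, -0.003, 0.12, 0, 0.002, -0.003, 0.131, 0, 0.002, -0.003, 0.131, 0],
)

```text
time: 4.35
tool_pos: [0.5221, -0.0425, 0.128]
tcp_rot: [-3.121, -0.352, 0.002]
wrist_force: [0.6, 0.5, 0.0]
width: 0.998
grip_force: 0.0
```

Request:
step_arm(
  series=[0, 0, 0, 0, 0, 0, 0, 0, 0, 0, 0, 0, 0, 0, 0, 0, 0, 0, 0, 0, 0, 0, 0, 0],
  gripper=0.45,
  newtons=50,
)

```text
time: 5.1
tool_pos: [0.5226, -0.0426, 0.1287]
tcp_rot: [3.122, 0.352, -0.0]
wrist_force: [-0.1, 0.4, 0.3]
width: 0.45
grip_force: 0.0
```

Run:
```python
from go import *
st();p=shot('wrist');a=shot('side')
A=cv2.resize(a['image'][110:260,190:340],(450,450),interpolation=2);B=cv2.resize(p['image'][130:384,100:420],(350,278));B=cv2.copyMakeBorder(B,0,450-278,0,0,0)
cv2.imwrite('pics/d.png',np.hstack([A,B])[...,::-1])
```

```text
t 5.1 [ 0.5226 -0.0426  0.1287] q [-0.1288  0.038   2.0023 -0.      1.1013  1.2172] F [-0.1333  0.4287  0.2946] w 0.4504864244533513 0.0
[[ 0.9748  0.2229 -0.    ]
 [ 0.2229 -0.9748 -0.    ]
 [-0.      0.     -1.    ]]
```

View pics/d.png

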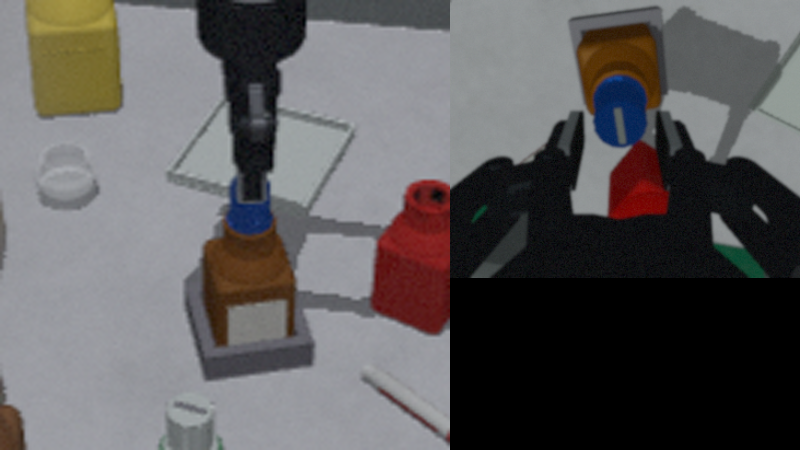

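Run:
```python
from go import *
p=shot('wrist');s=monitor.read_state();x,y,z=s['tool_pos']
for zz in (.158,.150,.142,.128):print(zz,proj(p,[x,y,zz]))
im=p['image'];h=cv2.cvtColor(im,cv2.COLOR_RGB2HSV);m=cv2.inRange(h,(95,120,30),(130,255,255))
n,l,st_,c=cv2.connectedComponentsWithStats(m);i=1+np.argmax(st_[1:,4]);print(c[i],st_[i])
x0,y0,w,hh,_=st_[i];q=np.zeros_like(m);cv2.fillConvexPoly(q,cv2.convexHull(cv2.findNonZero((l==i).astype(np.uint8))),255)
ys,xs=np.nonzero(q&cv2.inRange(h,(0,0,90),(180,110,255)));u=[xs.mean(),ys.mean()];print('bar',u,len(xs),atz(p,u,.158))
M=R.from_rotvec(s['tcp_rot']).as_matrix();d=np.linalg.svd(np.c_[xs-u[0],ys-u[1]],full_matrices=False)[2][0]
e=atz(p,np.array(u)+10*d,.158)-atz(p,u,.158);print('bar yaw deg',np.degrees(np.arctan2(e[1],e[0])),'tool offset',M.T@(atz(p,u,.158)-s['tool_pos']))
```

```text
0.158 [254.9238 241.4   ]
0.15 [254.9128 235.2375]
0.142 [254.9027 229.6141]
0.128 [254.8871 220.8729]
[255.2504 229.7832] [ 232  199   48   65 2348]
bar [np.float64(254.64957264957266), np.float64(244.97435897435898)] 234 [ 0.5202 -0.043   0.158 ]
bar yaw deg -159.05141455491525 tool offset [-0.0024 -0.0002 -0.0293]
```

Request:
step_arm(
  series=[-0.002, 0, 0, 0, -0.002, 0, 0, 0],
)

```text
time: 5.5
tool_pos: [0.5205, -0.043, 0.1286]
tcp_rot: [-3.122, -0.352, 0.0]
wrist_force: [0.4, 0.5, -0.4]
width: 0.45
grip_force: 0.0
```

Request:
step_arm(
  series=[0, 0, 0, 0, 0, 0, 0, 0, 0, 0, 0, 0, 0, 0, 0, 0, 0, 0, 0, 0],
  gripper=0,
  newtons=50,
)

```text
time: 6.12
tool_pos: [0.5207, -0.043, 0.1286]
tcp_rot: [-3.122, -0.352, 0.0]
wrist_force: [-0.4, -1.8, -0.4]
width: 0.0
grip_force: 0.0
```

Request:
step_arm(
  series=[0, 0, 0, 0.12, 0, 0, -0.0003, 0.24, 0, 0, -0.0006, 0.35, 0, 0, -0.0006, 0.35],
)

```text
time: 6.62
tool_pos: [0.5207, -0.043, 0.1293]
tcp_rot: [3.136, -0.195, 0.0]
wrist_force: [0.1, 0.1, -0.4]
width: 0.004
grip_force: 0.0
```

The gripper closed fully with no grip force, so it missed the knob. I'll look before doing anything else.

Run:
```python
from go import *
st();p=shot('wrist');a=shot('side')
A=cv2.resize(a['image'][110:260,190:340],(450,450),interpolation=2);B=cv2.resize(p['image'][130:384,100:420],(350,278));B=cv2.copyMakeBorder(B,0,450-278,0,0,0)
cv2.imwrite('pics/e.png',np.hstack([A,B])[...,::-1])
```

```text
t 6.625 [ 0.5207 -0.043   0.1293] q [-0.1301  0.0338  2.0055 -0.      1.1023  1.5647] F [ 0.1414  0.1025 -0.4108] w 0.003660575874191567 0.0
[[ 0.9923 -0.1237  0.    ]
 [-0.1237 -0.9923 -0.    ]
 [ 0.      0.     -1.    ]]
```

View pics/e.png

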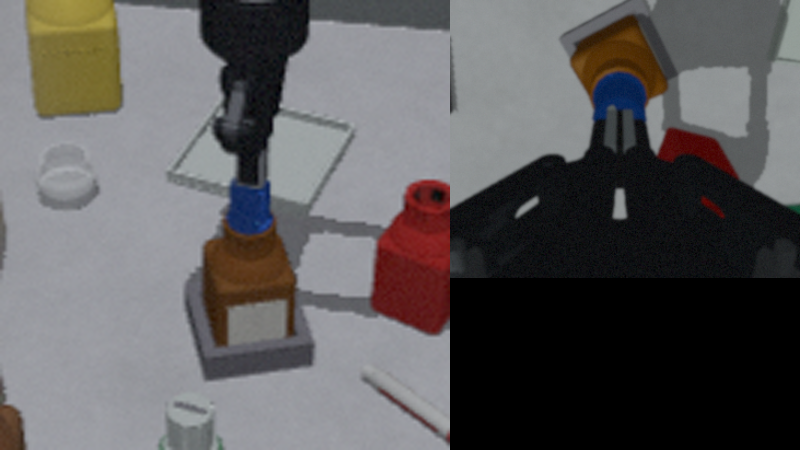

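Run:
```python
from go import *
a=shot('side');b=shot('top');p=shot('wrist')
for n,P in (('side',a),('top',b),('wrist',p)):
  for nm,X in (('tcp',[.5207,-.043,.129]),('knobtop',[.521,-.043,.158]),('knobbase',[.521,-.043,.126])):print(n,nm,proj(P,X))
A=cv2.resize(a['image'][150:200,250:300],(400,400),interpolation=0);B=cv2.resize(p['image'][190:290,205:305],(400,400),interpolation=2)
cv2.imwrite('pics/f.png',np.hstack([A,B])[...,::-1])
```

```text
side tcp [273.0314 180.6431]
side knobtop [273.0693 170.6018]
side knobbase [272.8835 181.6482]
top tcp [237.9662 197.6765]
top knobtop [237.1002 196.3315]
top knobbase [238.0533 197.6984]
wrist tcp [254.1041 221.2137]
wrist knobtop [253.9235 240.5956]
wrist knobbase [254.0618 219.1084]
```

View pics/f.png

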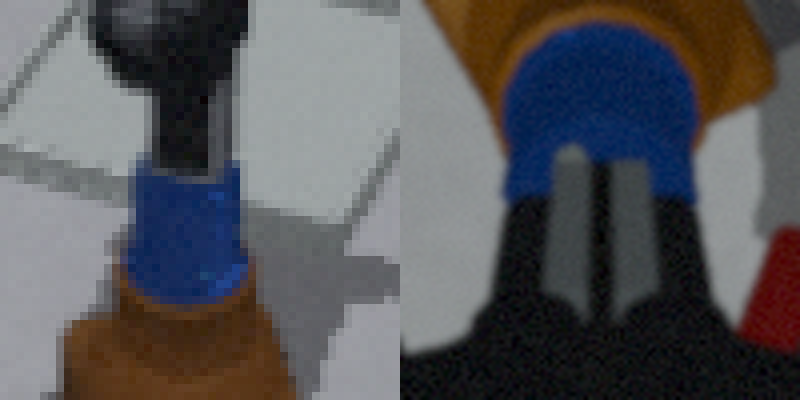

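The fingers have shut above the knob's top: tips at (273,172) in the side view and (249–265,229) in the wrist view, with the blue below them. The real tips therefore sit about 25–30 mm behind the reported TCP. I'll lift, reopen, turn back, go lower and check by the closing width (about 0.35 means the knob).

Request:
step_arm(
  series=[0, 0, -0.02, -0.1, 0, 0, -0.02, -0.2, 0, 0, -0.02, -0.35],
)

```text
time: 7.25
tool_pos: [0.521, -0.043, 0.1497]
tcp_rot: [3.121, 0.361, 0.001]
wrist_force: [0.2, 1.3, -0.1]
width: 0.001
grip_force: 0.0
```

Request:
step_arm(
  series=[0, 0, 0, 0, 0, 0, 0, 0, 0, 0, 0, 0, 0, 0, 0, 0, 0, 0, 0.01, 0, 0, 0, 0.02, 0, 0, 0, 0.02, 0],
  gripper=0.6,
)

```text
time: 8.12
tool_pos: [0.5193, -0.0428, 0.1275]
tcp_rot: [-3.121, -0.352, 0.005]
wrist_force: [0.1, 0.2, -0.3]
width: 0.597
grip_force: 0.0
```

Run:
```python
from go import *
st();p=shot('wrist');a=shot('side')
A=cv2.resize(a['image'][145:205,245:305],(400,400),interpolation=2);B=cv2.resize(p['image'][180:280,205:305],(400,400),interpolation=2)
B=cv2.resize(p['image'][170:290,195:315],(400,400),interpolation=2)
cv2.imwrite('pics/g.png',np.hstack([A,B])[...,::-1])
M=p['W']@np.linalg.inv(p['hand_eye'])
for n,P in(('side',a),('wrist',p)):
  for t in ([.011,.026,-.03],[.011,.026,0],[.011,-.026,-.03],[.011,-.026,0],[-.011,-.026,-.03],[-.011,-.026,0]):print(n,t,proj(P,(M@np.r_[t,1])[:3]))
```

```text
t 8.125 [ 0.5193 -0.0428  0.1275] q [-0.1301  0.0353  2.0076 -0.      1.102   1.216 ] F [ 0.1306  0.2017 -0.2962] w 0.5971297254523398 0.0
[[ 0.9749  0.2228 -0.0033]
 [ 0.2228 -0.9749  0.0004]
 [-0.0031 -0.0011 -1.    ]]
side [0.011, 0.026, -0.03] [268.0136 164.0344]
side [0.011, 0.026, 0] [267.9684 174.3444]
side [0.011, -0.026, -0.03] [269.7375 178.4435]
side [0.011, -0.026, 0] [269.6607 188.8712]
side [-0.011, -0.026, -0.03] [279.7393 178.0057]
side [-0.011, -0.026, 0] [279.4884 188.4346]
wrist [0.011, 0.026, -0.03] [299.4321 225.0309]
wrist [0.011, 0.026, 0] [292.464  206.6123]
wrist [0.011, -0.026, -0.03] [210.2811 225.1112]
wrist [0.011, -0.026, 0] [217.192  206.6784]
wrist [-0.011, -0.026, -0.03] [212.158  258.1571]
wrist [-0.011, -0.026, 0] [218.5429 235.4119]
```

View pics/g.png

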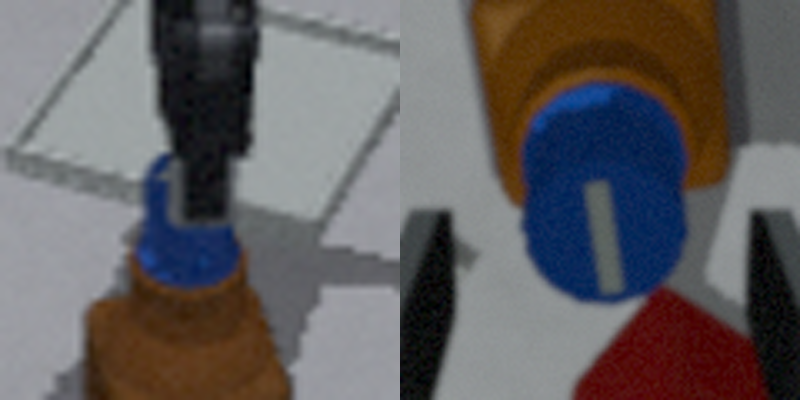

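The knob shows between the fingers. The tips are at row ~233 in the wrist view and (276,178) in the side view, which is ~30 mm behind the TCP, so I'll lower 28 mm and close.

Request:
step_arm(
  series=[0.003, 0, 0.01, 0, 0.003, 0, 0.02, 0, 0.003, 0, 0.027, 0, 0.003, 0, 0.027, 0],
)

```text
time: 8.72
tool_pos: [0.5227, -0.0422, 0.1011]
tcp_rot: [-3.121, -0.352, 0.003]
wrist_force: [0.1, 0.3, -0.7]
width: 0.6
grip_force: 0.0
```

Request:
step_arm(
  series=[0, 0, 0, 0, 0, 0, 0, 0, 0, 0, 0, 0, 0, 0, 0, 0, 0, 0, 0, 0],
  gripper=0,
  newtons=50,
)

```text
time: 9.35
tool_pos: [0.5239, -0.0425, 0.1027]
tcp_rot: [3.121, 0.352, 0.001]
wrist_force: [-0.7, -0.8, 2.5]
width: 0.334
grip_force: 49.6
```

Width 0.334 (~29 mm) at 50 N: that is the knob. Next, twist with a slight rise.

Request:
step_arm(
  series=[0, 0, 0, 0.12, 0, 0, -0.0005, 0.24, 0, 0, -0.001, 0.36, 0, 0, -0.001, 0.36],
)

```text
time: 9.85
tool_pos: [0.5234, -0.0424, 0.1029]
tcp_rot: [3.134, -0.21, -0.001]
wrist_force: [-0.1, -1.1, -1.3]
width: 0.331
grip_force: 49.5
```

Request:
step_arm(
  series=[0, 0, 0, -0.12, 0, 0, -0.001, -0.24, 0, 0, -0.002, -0.36, 0, 0, -0.003, -0.48, 0, 0, -0.004, -0.6, 0, 0, -0.004, -0.72],
)

```text
time: 10.6
tool_pos: [0.5226, -0.0418, 0.1059]
tcp_rot: [-3.004, -0.914, 0.003]
wrist_force: [0.6, -0.3, -4.5]
width: 0.336
grip_force: 49.8
```

Run:
```python
from go import *
st();p=shot('wrist');a=shot('side')
A=cv2.resize(a['image'][145:235,230:320],(400,400),interpolation=2);B=cv2.resize(p['image'][130:300,170:340],(400,400),interpolation=2)
cv2.imwrite('pics/i.png',np.hstack([A,B])[...,::-1]);np.save('a.npy',a['image'])
```

```text
t 10.6 [ 0.5226 -0.0418  0.1059] q [-0.128   0.0628  2.022   0.0009  1.059   0.8516] F [ 0.5949 -0.3009 -4.4923] w 0.335887119035581 49.80743587017059
[[ 0.8305  0.557  -0.002 ]
 [ 0.557  -0.8305  0.0011]
 [-0.0011 -0.002  -1.    ]]
```

View pics/i.png

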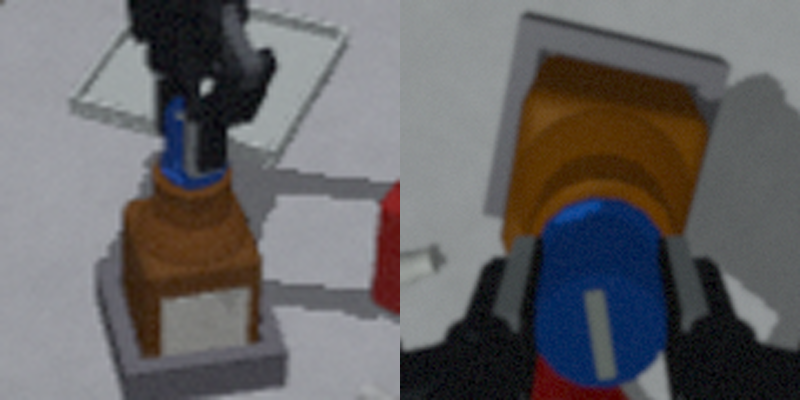

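The knob is firmly held and the bar turns with the fingers. The bottle is still seated in its well and the pull is 4.5 N (its weight is 7.8 N), so I'll continue.

Request:
step_arm(
  series=[0, 0, 0, 0.12, 0, 0, -0.001, 0.24, 0, 0, -0.002, 0.36, 0, 0, -0.003, 0.48, 0, 0, -0.004, 0.6, 0, 0, -0.004, 0.72],
)

```text
time: 11.45
tool_pos: [0.5228, -0.0424, 0.1102]
tcp_rot: [3.134, -0.219, -0.003]
wrist_force: [0.8, -1.3, -3.7]
width: 0.334
grip_force: 49.9
```

Request:
step_arm(
  series=[0, 0, 0, -0.12, 0, 0, -0.001, -0.24, 0, 0, -0.002, -0.36, 0, 0, -0.003, -0.48, 0, 0, -0.004, -0.6, 0, 0, -0.004, -0.72],
)

```text
time: 12.2
tool_pos: [0.5226, -0.042, 0.1141]
tcp_rot: [-3.006, -0.909, 0.003]
wrist_force: [0.7, 0.6, -4.7]
width: 0.337
grip_force: 49.9
```

Run:
```python
from go import *
a=shot('side');o=np.load('a.npy')
# bottle body motion in side view: phase correlation on the label/holder region
f=lambda im:cv2.cvtColor(im[190:235,255:295],cv2.COLOR_RGB2GRAY).astype(np.float32)
print(cv2.phaseCorrelate(f(o),f(a['image'])))
A=cv2.resize(a['image'][145:235,230:320],(400,400),interpolation=2);B=cv2.resize(o[145:235,230:320],(400,400),interpolation=2)
cv2.imwrite('pics/j.png',np.hstack([B,A])[...,::-1])
```

```text
((-0.014852080303882076, 0.3745372598281733), 1.0031101936764186)
```

The bottle has not risen (8 mm would be about 3 px; no upward shift). Two more sweeps.

Request:
step_arm(
  series=[0, 0, 0, 0.12, 0, 0, -0.001, 0.24, 0, 0, -0.002, 0.36, 0, 0, -0.003, 0.48, 0, 0, -0.004, 0.6, 0, 0, -0.004, 0.72],
)

```text
time: 13.0
tool_pos: [0.5229, -0.0424, 0.1183]
tcp_rot: [3.133, -0.222, -0.002]
wrist_force: [0.6, -1.1, -4.9]
width: 0.331
grip_force: 49.9
```

Request:
step_arm(
  series=[0, 0, 0, -0.12, 0, 0, -0.001, -0.24, 0, 0, -0.002, -0.36, 0, 0, -0.003, -0.48, 0, 0, -0.004, -0.6, 0, 0, -0.004, -0.72],
)

```text
time: 13.75
tool_pos: [0.5242, -0.0424, 0.124]
tcp_rot: [3.007, 0.907, 0.002]
wrist_force: [0.1, -0.1, 0.2]
width: 0.33
grip_force: 50.5
```

Request:
step_arm(
  series=[0, 0, 0, 0.12, 0, 0, -0.001, 0.24, 0, 0, -0.002, 0.36, 0, 0, -0.003, 0.48, 0, 0, -0.004, 0.6, 0, 0, -0.004, 0.72],
)

```text
time: 14.5
tool_pos: [0.5242, -0.0424, 0.128]
tcp_rot: [3.134, -0.223, 0.002]
wrist_force: [0.3, -0.6, -0.9]
width: 0.333
grip_force: 50.5
```

Run:
```python
from go import *
st();a=shot('side');o=np.load('a.npy')
f=lambda im:cv2.cvtColor(im[190:235,255:295],cv2.COLOR_RGB2GRAY).astype(np.float32)
print(cv2.phaseCorrelate(f(o),f(a['image'])))
A=cv2.resize(a['image'][145:235,230:320],(400,400),interpolation=2);B=cv2.resize(o[145:235,230:320],(400,400),interpolation=2)
cv2.imwrite('pics/j.png',np.hstack([B,A])[...,::-1])
```

```text
t 14.5 [ 0.5242 -0.0424  0.128 ] q [-0.1281  0.0407  2.0008  0.      1.0987  1.5845] F [ 0.2508 -0.5732 -0.9008] w 0.33259621902467257 50.500118136405945
[[ 0.99   -0.1413  0.0013]
 [-0.1413 -0.99   -0.0002]
 [ 0.0013 -0.     -1.    ]]
((-0.25350113136517294, 0.3770846700146855), 0.954193983078003)
```

View pics/j.png

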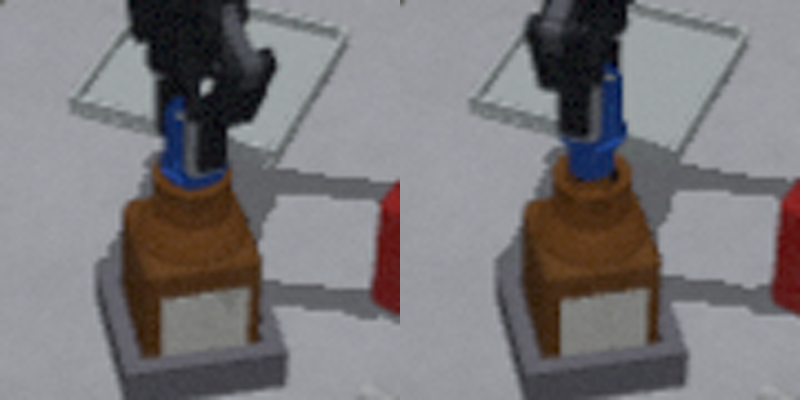

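It's free: the shaft is clear of the neck, the bottle is still seated in its holder, and the force is ~0. I'll lift, then carry it to the tray.

Request:
step_arm(
  series=[0, 0, -0.01, 0, 0, 0, -0.03, 0, 0, 0, -0.05, 0, 0, 0, -0.07, 0, 0, 0, -0.08, 0, 0, 0, -0.08, 0],
)

```text
time: 15.3
tool_pos: [0.5244, -0.0424, 0.2085]
tcp_rot: [3.134, -0.211, 0.004]
wrist_force: [-0.2, -0.3, -0.3]
width: 0.336
grip_force: 50.5
```

Request:
step_arm(
  series=[0.007, 0.03, 0, 0, 0.017, 0.075, 0, 0, 0.028, 0.125, 0, 0, 0.038, 0.17, 0, 0, 0.046, 0.205, 0, 0, 0.05, 0.225, 0, 0, 0.052, 0.232, 0, 0, 0.052, 0.232, 0, 0],
)

```text
time: 16.3
tool_pos: [0.5437, -0.2786, 0.2068]
tcp_rot: [-3.134, 0.212, 0.001]
wrist_force: [0.9, 1.1, 0.4]
width: 0.332
grip_force: 50.5
```

Request:
step_arm(
  series=[0, 0, 0.03, 0, 0, 0, 0.07, 0, 0, 0, 0.11, 0, 0, 0, 0.14, 0, 0, 0, 0.16, 0, 0, 0, 0.172, 0, 0, 0, 0.172, 0],
)

```text
time: 17.18
tool_pos: [0.5437, -0.2787, 0.0349]
tcp_rot: [-3.134, 0.212, 0.001]
wrist_force: [-1.5, 1.1, -1.1]
width: 0.334
grip_force: 50.5
```

Run:
```python
from go import *
st();a=shot('side');b=shot('top');p=shot('wrist')
A=cv2.resize(a['image'][110:250,210:350],(400,400),interpolation=2);B=cv2.resize(p['image'][100:300,155:355],(400,400),interpolation=2)
cv2.imwrite('pics/k.png',np.hstack([A,B])[...,::-1])
for n,q in(('s',a),('t',b)):
  h=cv2.cvtColor(q['image'],cv2.COLOR_RGB2HSV);m=cv2.inRange(h,(95,120,40),(130,255,255));m[:, :200]=0;m[260:]=0
  N,l,s,c=cv2.connectedComponentsWithStats(m);print(n,[(c[i],s[i]) for i in range(1,N) if s[i,4]>15])
  print([(np.round(atz(q,d['point'],.007),3),d['score']) for d in viewer.spot_point(q,'tray')],[(np.round(atz(q,d['extent'][:2],.007),3)) for d in viewer.boxes_of(q,'tray')])
  print('stopper base proj',proj(q,[.543,-.279,.004]),proj(q,[.543,-.279,.06]))
```

```text
t 17.175 [ 0.5437 -0.2787  0.0349] q [-0.5145  0.2975  1.891   0.0001  0.954   1.191 ] F [-1.4767  1.1321 -1.0789] w 0.334392464792589 50.478007793426514
[[ 0.9909 -0.1344 -0.0007]
 [-0.1344 -0.9909  0.0005]
 [-0.0008 -0.0004 -1.    ]]
s [(array([279.3274, 146.5398]), array([272, 134,  12,  22, 113], dtype=int32))]
[(array([ 0.543, -0.276,  0.007]), 0.56)] [array([ 0.541, -0.281,  0.007])]
stopper base proj [276.6841 161.4158] [277.0522 145.0207]
t []
[(array([ 0.531, -0.285,  0.007]), 0.86)] [array([ 0.534, -0.291,  0.007])]
stopper base proj [315.6668 194.5486] [317.5246 192.1861]
```

View pics/k.png

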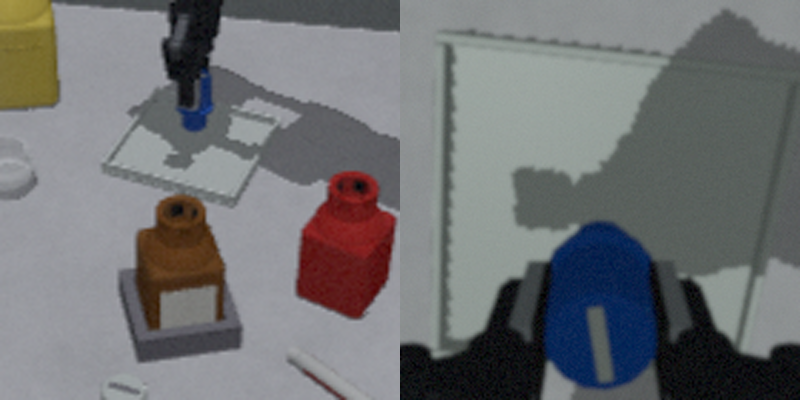

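The stopper is over the tray, the amber bottle stands open and seated, and everything else is undisturbed. Now lower gently by feel.

Request:
step_arm(
  series=[0, 0, 0.008, 0, 0, 0, 0.015, 0, 0, 0, 0.02, 0, 0, 0, 0.023, 0, 0, 0, 0.023, 0, 0, 0, 0.023, 0],
)

```text
time: 18.27
tool_pos: [0.5441, -0.2793, 0.0125]
tcp_rot: [3.134, -0.212, 0.001]
wrist_force: [-0.0, 0.6, -1.0]
width: 0.333
grip_force: 50.5
```

Request:
step_arm(
  series=[0, 0, 0.001, 0, 0, 0, 0.002, 0, 0, 0, 0.003, 0, 0, 0, 0.003, 0],
)

```text
time: 18.77
tool_pos: [0.5437, -0.2792, 0.0092]
tcp_rot: [-3.134, 0.212, 0.0]
wrist_force: [0.1, 0.9, -0.3]
width: 0.329
grip_force: 50.5
```

Request:
step_arm(
  series=[0, 0, 0.001, 0, 0, 0, 0.002, 0, 0, 0, 0.002, 0],
)

```text
time: 19.15
tool_pos: [0.5437, -0.2792, 0.0071]
tcp_rot: [-3.134, 0.212, 0.0]
wrist_force: [-0.0, 0.4, -0.2]
width: 0.328
grip_force: 50.5
```

Request:
step_arm(
  series=[0, 0, 0.001, 0, 0, 0, 0.0015, 0, 0, 0, 0.0015, 0],
)

```text
time: 19.52
tool_pos: [0.5441, -0.2793, 0.0068]
tcp_rot: [3.134, -0.212, 0.0]
wrist_force: [-1.8, 1.1, 4.8]
width: 0.333
grip_force: 51.0
```

Contact (4.8 N up). Release and withdraw.

Request:
step_arm(
  series=[0, 0, 0, 0, 0, 0, 0, 0, 0, 0, 0, 0, 0, 0, 0, 0, 0, 0, 0, 0],
  gripper=0.7,
)

```text
time: 20.15
tool_pos: [0.5438, -0.2792, 0.0057]
tcp_rot: [-3.134, 0.212, 0.0]
wrist_force: [0.7, -0.6, 0.1]
width: 0.697
grip_force: 0.0
```

Request:
step_arm(
  series=[0, 0, -0.015, 0, 0, 0, -0.04, 0, 0, 0, -0.08, 0, 0, 0, -0.13, 0, 0, 0, -0.18, 0, 0, 0, -0.2, 0, 0, 0, -0.2, 0, 0, 0, -0.2, 0],
)

```text
time: 21.15
tool_pos: [0.5426, -0.2786, 0.2035]
tcp_rot: [-3.133, 0.212, 0.005]
wrist_force: [0.2, 0.7, -0.3]
width: 0.699
grip_force: 0.0
```

Run:
```python
from go import *
st();a=shot('side');p=shot('wrist')
for n,q in(('s',a),('w',p)):
  h=cv2.cvtColor(q['image'],cv2.COLOR_RGB2HSV);m=cv2.inRange(h,(95,120,40),(130,255,255))
  N,l,s,c=cv2.connectedComponentsWithStats(m);i=1+np.argmax(s[1:,4]);print(n,c[i],s[i])
  for z in (.018,.035):print(z,atz(q,c[i],z))
  print('upright pred: base,top',proj(q,[.544,-.279,.004]),proj(q,[.544,-.279,.062]))
  print([(np.round(atz(q,d['point'],.007),3),round(d['score'],2)) for d in viewer.spot_point(q,'tray')])
f=lambda im:cv2.cvtColor(im[190:235,255:295],cv2.COLOR_RGB2GRAY).astype(np.float32)
print(cv2.phaseCorrelate(f(np.load('a.npy')),f(a['image'])))
```

```text
t 21.15 [ 0.5426 -0.2786  0.2035] q [-0.5151  0.1434  1.7442 -0.      1.2576  1.1909] F [ 0.2171  0.7282 -0.264 ] w 0.6989293727160946 0.0
[[ 0.9909 -0.1348 -0.0031]
 [-0.1348 -0.9909  0.0017]
 [-0.0033 -0.0013 -1.    ]]
s [277.5654 152.7696] [272 142  12  22 191]
0.018 [ 0.5438 -0.3008  0.018 ]
0.035 [ 0.5409 -0.2778  0.035 ]
upright pred: base,top [276.3296 161.3817] [276.7014 144.3856]
[(array([ 0.531, -0.288,  0.007]), 0.92)]
w [255.7172 168.903 ] [244 156  25  29 495]
0.018 [ 0.5371 -0.2792  0.018 ]
0.035 [ 0.541  -0.2797  0.035 ]
upright pred: base,top [254.9306 161.9083] [254.8739 171.6212]
[(array([ 0.54 , -0.278,  0.007]), 0.59)]
((-0.2503325700413477, 0.8442478336397876), 0.6717501356866624)
```

The stopper stands upright at about (0.541, -0.279), near the tray's centre. Both views agree on a height of 0.035 m, and its extent matches the upright prediction. The gripper is clear.

```bash
python3 -c "
from h import *
print(job.finish_job())"
```

```text
the job is handed in; nothing more can be done
None
```

The blue stopper was twisted free of the small amber bottle, which stayed down in its holder, and now stands upright in the white tray; the green bottle was not touched, and the job was handed in at about 21 s. My first grip closed just above the knob without touching anything, so I went lower and tried again.

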